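Open the top half of the locker's split door

ROBOT

A 6-joint arm with a two-finger parallel gripper is mounted at the origin on a cart in front of the work surface, level with it; the furniture and walls round the work are solid. World frame = base frame: x ahead of the robot, y to its left, z up, the work surface at z = 0. Lengths are in m, angles in rad, forces in N, time in s.
With the tool pointing down it reaches from about 0.35 to 0.975 m from the base axis. Payload 4.9 kg.
Tool frame: the origin (TCP) lies at the very end of the fingers, on their centre line; the grasp point (between the pads) lies 19 mm behind it; z points along the fingers, y is the line along which they close (so a half turn about z gives the same grasp; the last joint's range is limited). The gripper opens to 85 mm and grips with 20 to 120 N. Pads are 22 mm wide; open, the fingers measure 114 mm over their backs; the gripper's body (76 mm by 85 mm) begins 54 mm behind the grasp point. The pads swing forward as they close: fully open they stand 13 mm farther back than shut.
Start: joints at [1.065, 0.053, 1.613, -0, 1.476, -0.119], TCP at [0.236, 0.579, 0.231] pointing down, gripper open.
Joint ranges: [-3.01, 3.01], [-1.01, 2.22], [0.06, 2.58], [-1.02, 4.17], [0.09, 2.62], [-3.14, 3.14]. Speed limits (rad/s): [2.57, 2.57, 3.14, 3.14, 3.14, 3.14].

INTERFACE

Orientations are given as a unit quaternion [w, x, y, z].
In Python, from plant import manip, vision, order gives the robot as it stands.
- The arm moves only by the tool play_rows, never from a script. Its argument "steps" is a list that holds one entry, the list of rows, each a list of 6 numbers: the shift along the tool's x, y, z in mm, then the turn, a rotation vector about the tool's x, y, z in degrees. A call has 1 to 12 rows; each row is the pose to reach, as a shift and turn from the pose commanded when the call began, along the tool's axes at that moment; what a row does not reach only later rows make up. A row lasts 1/12 s, in which the tool goes at most 41.7 mm and 7.16 degrees, less where a joint would pass 70% of its speed; a pose out of reach is approached as far as the arm can. A call with a gripper value outside its range is refused whole. "claw" is the gripper's target within -1 to 1 (fully open at 1, half-way at 0, shut at -1), set as the call begins (left out, the last holds). The fingers move at their own pace and stop on an object; the grip force is fixed at half the most. Time passes only in rows, so rows that repeat a pose let the fingers close. It gives the time, the measured TCP pose, the force, the opening and the grip force at its end, in the units of the state.
- manip.state(): the state, without advancing time (a new reading comes with each control period).
- vision.grab_frame(name): name is "scene" or "side" or "wrist"; returns (picture, depth): 384x512x3 uint8, blue, green, red; 384x512 float32, m along the optical axis (not along the pixel's ray), 0 where there is no reading.
- vision.camera_info(name): a dict with "K" (3x3 intrinsics, pixels), "k1" (the pictures are not rectified: a ray, as slopes to the right and down, at radius r is drawn at 1 + k1 r^2 times it, then the intrinsics apply), "eye" and "orientation" of the camera in the world; the wrist camera has in their place "T_tool_cam" (4x4, takes a point from camera to tool coordinates, whose origin is the TCP and whose axes are the flange's). Camera axes: x right, y down, z forward; pixel columns grow to the right and rows downward; lengths in m; the calibration is good to about 2 mm. A picture is of the moment at which its call begins: read the wrist's pose just before it. camera_info takes no time and is no camera call.
- order.job_done(): hands the job in; it is judged then, once.
The state is a dict: "time": time; "joint_pos": joint angles; "joint_vel": joint speeds; "joint_efforts": joint torques, N m; "tool_pos": TCP position; "tool_rot": TCP orientation; "contact_force": force on the tool from outside, world axes, zero at the start; "ft_torque": the same for the moment, N m; "gripper_width": opening from 0.0 (shut) to 1.0 (fully open); "grasp_force": force on a finger pad.
Only numpy, scipy, OpenCV 4.12 (cv2) and the standard library are available. Lean on these libraries where they do the work, as an engineer would, in place of code of your own. Each camera call takes 0.05 s, during which the arm holds its last target. There are 200 camera calls.

TASK

Open the top half of the small locker's split door so that the tin on its upper shelf can be reached: draw back the top bolt by its upright handle and swing the top leaf wide open, about square to the locker's front. Leave the bottom half shut and its bolt where it is, let go, and leave the leaf standing open.

Things in the scene. Friction and masses are not known exactly. Their poses are not given: they have to be found in the camera images.
- locker: Grey fixed locker, plywood split door, 220 wide (y), 100 deep, 245 mm high. Origin: centre of underside; x from front to back (front plane x = -50 mm), y to the robot's left, z up. Both leaves, 157 wide, hinge on an upright line at x = -50, y = +80 mm; top leaf z 129 to 232. Each has a barrel bolt along y into a keeper on the right jamb (the top one reaches to z 203, x -82 mm).
- top_handle (a point): Grasp point on the top bolt's upright steel post, 12 mm thick (cap 14), z 190 to 257 mm, point at z 233, 50 mm before the door. Bolt home: x -100, y -50 mm in the locker's frame; it starts up to 5 mm drawn. It slides to y -20 mm (stop; towards the hinges) against about 2 N, is free of the keeper after 22 mm and stays. Then the same post pulls the leaf.
- top_leaf (a joint): Angle of the top leaf, rad: 0 shut, 1.9 fully open. It turns towards the robot, clockwise from above, about the hinge line (x -50, y +80 mm of the locker), with under 2 N at the post, and stays where left. Blocked while its bolt is home. The post stays 50 mm from the leaf's face (44 clear), so turn the gripper with the leaf to have room to let go.
- bottom_handle (a point): The same point on the bottom bolt's like post, straight below the top one: z 88 mm (post z 45 to 112). The bottom leaf spans z 13 to 126 mm. It stays shut and its bolt stays home.

How it is judged:
By the outcome, as a careful person would: the job done as asked, in the order asked, and still so for the second after the job is handed in, with the robot touching nothing.
It also fails if it takes over 32 s, if anything falls off the work surface, if the arm or the gripper's body presses on something with over 40 N, if the wrist force passes 120 N, or if a joint passes its speed limit or range.

## Working session

There is one attempt and no reset: what is moved stays moved. The work goes in short steps, Python scripts to look and compute and a tool call to move; the robot and the scene stay as the last step left them, time stands still between calls to the robot, and variables do not carry over. Pictures are saved under pics/ and viewed, at most 10 in all, crops included, and the job is handed in when it is done.

Besides the shell and the picture viewer there is one more tool, called after ">>>" as name(argument=value, ...), one argument or row to a line, values as JSON. play_rows: Moves the arm, as the interface text tells. Its arguments: {"type":"object","properties":{"steps":{"type":"array"},"claw":{"type":"number"}},"required":["steps"]}

```bash
mkdir -p pics; ls
cat > h.py <<'E'
import sys; sys.path.insert(0,'.')
import numpy as np, cv2
from scipy.spatial.transform import Rotation as R
from plant import manip, vision, order
def quat(q): return R.from_quat([q[1],q[2],q[3],q[0]])
def campose(n):
    i=vision.camera_info(n)
    if n=='wrist':
        s=manip.state(); T=np.eye(4); T[:3,:3]=quat(s['tool_rot']).as_matrix(); T[:3,3]=s['tool_pos']
        T=T@np.array(i['T_tool_cam']); return np.array(i['K']),i['k1'],T[:3,:3],T[:3,3]
    o=np.array(i['orientation']); o=quat(o).as_matrix() if o.size==4 else o
    return np.array(i['K']),i['k1'],o,np.array(i['eye'])
def slopes(uv,K,k1):
    d=np.stack([(uv[...,0]-K[0,2])/K[0,0],(uv[...,1]-K[1,2])/K[1,1]],-1); s=d.copy()
    for _ in range(8): s=d/(1+k1*(s**2).sum(-1,keepdims=True))
    return s
def cloud(n):
    K,k1,Rm,t=campose(n); im,d=vision.grab_frame(n)
    v,u=np.mgrid[0:d.shape[0],0:d.shape[1]]
    s=slopes(np.stack([u,v],-1).astype(float),K,k1)
    P=np.concatenate([s,np.ones(s.shape[:2]+(1,))],-1)*d[...,None]
    P=P@Rm.T+t; P[d==0]=np.nan
    return im,d,P
E
python3 - <<'E'
from h import *
s=manip.state(); print(s)
ims=[]
for n in('scene','side'):
    im,d,P=cloud(n); np.savez(f'{n}.npz',im=im,P=P); cv2.imwrite(f'pics/{n}0.png',im); print(n,vision.camera_info(n))
E
```

```text
pics
{'time': 0.0, 'joint_pos': array([ 1.06498355e+00,  5.33561773e-02,  1.61431982e+00,  2.70713942e-05,
        1.47599801e+00, -1.19002927e-01]), 'joint_vel': array([ 1.11103609e-03, -7.91785554e-04,  1.39167002e-03,  7.02472893e-05,
        3.64482705e-04, -1.77713658e-03]), 'joint_efforts': array([ 1.56194081e-03, -3.93676865e+01, -3.70181608e+01,  7.68517384e-05,
        6.99078402e-03, -1.11178352e-05]), 'tool_pos': array([0.23545797, 0.57826815, 0.23004802]), 'tool_rot': array([-3.32674452e-04,  1.92202612e-01,  9.81354713e-01, -9.86163561e-04]), 'contact_force': array([ 0.01631092, -0.44745606, -0.03393674]), 'ft_torque': array([-0.0286688 , -0.01492797, -0.01949044]), 'grasp_force': 0.0, 'gripper_width': 0.9991316020454448}
scene {'K': array([[364.83530695,   0.        , 264.88429966],
       [  0.        , 364.83530695, 190.96014722],
       [  0.        ,   0.        ,   1.        ]]), 'k1': -0.05829597989132489, 'eye': array([ 0.12690823, -0.5102502 ,  0.5062621 ]), 'orientation': array([-0.51168125,  0.80403472, -0.24984239,  0.17114104])}
side {'K': array([[403.56836339,   0.        , 253.62456003],
       [  0.        , 403.56836339, 189.86708376],
       [  0.        ,   0.        ,   1.        ]]), 'k1': -0.14565452108122962, 'eye': array([ 0.94872329, -0.11698966,  0.91083873]), 'orientation': array([-0.2314265 ,  0.8427292 ,  0.46899581, -0.12764085])}
```

View pics/scene0.png

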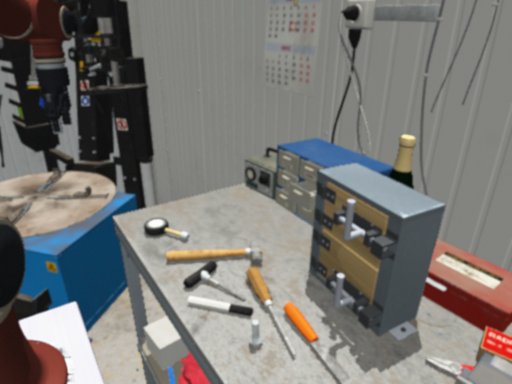

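View pics/side0.png

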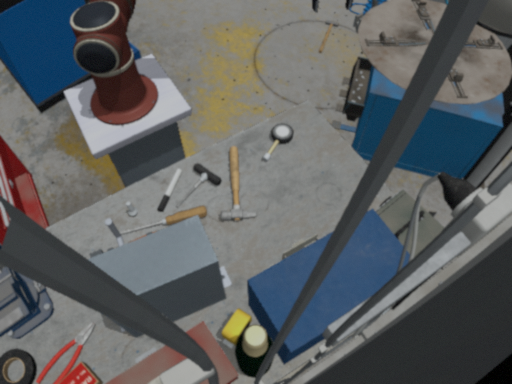

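The scene view shows the locker at about (375,250): top post near (350,218), bottom post near (339,290), and the roof corners at (318,170), (365,165), (443,207) and (395,233). The side view shows the roof at (165,270) with the top post near (115,232). Next I'll fit the roof and front plane from depth.

Run:
```python
from h import *
for n,box in(('scene',(300,150,450,340)),('side',(80,190,240,340))):
    z=np.load(n+'.npz'); P=z['P']; u0,v0,u1,v1=box
    Q=P[v0:v1,u0:u1].reshape(-1,3); Q=Q[~np.isnan(Q).any(1)]
    r=Q[(abs(Q[:,2]-.245)<.008)&(Q[:,0]<1)]
    (c,s,a)=cv2.minAreaRect((r[:,:2]*1000).astype(np.float32)); print(n,len(r),'roof z',np.median(r[:,2]),c,s,a)
    print(cv2.boxPoints((c,s,a)).round(1).tolist())
z=np.load('scene.npz');P=z['P']
for u,v in[(350,202),(350,210),(350,218),(349,226),(349,234),(339,280),(339,288),(339,296),(330,215),(370,255),(325,280),(380,240)]: print(u,v,P[v,u].round(4))
for v in (206,214,222): print(v,[(u,*P[v,u].round(3)) for u in range(342,360,2)])
```

```text
scene 3570 roof z 0.24626955401923106 (738.8045654296875, -146.53599548339844) (225.26622009277344, 416.20904541015625) 85.9786605834961
[[523.2999877929688, -244.3000030517578], [938.5, -273.5], [954.2999877929688, -48.79999923706055], [539.0999755859375, -19.600000381469727]]
side 5462 roof z 0.24526420317653347 (616.6897583007812, -133.04721069335938) (212.36752319335938, 151.7371826171875) 83.01839447021484
[[528.5, -229.1999969482422], [679.0999755859375, -247.6999969482422], [704.9000244140625, -36.900001525878906], [554.2999877929688, -18.399999618530273]]
350 202 [ 0.5302 -0.1766  0.2577]
350 210 [ 0.5318 -0.1773  0.2435]
350 218 [ 0.5324 -0.179   0.2298]
349 226 [ 0.5336 -0.1782  0.2145]
349 234 [ 0.5343 -0.1798  0.2001]
339 280 [ 0.5304 -0.1753  0.1061]
339 288 [ 0.5307 -0.1774  0.0899]
339 296 [ 0.5341 -0.1771  0.0701]
330 215 [ 0.5976 -0.0759  0.1691]
370 255 [ 0.5836 -0.1915  0.1469]
325 280 [ 0.5968 -0.0827  0.0157]
380 240 [ 0.5566 -0.2238  0.2039]
206 [(342, np.float64(0.59), np.float64(-0.11), np.float64(0.205)), (344, np.float64(0.59), np.float64(-0.114), np.float64
[... 936 characters left out ...]
4(0.587), np.float64(-0.146), np.float64(0.206)), (358, np.float64(0.587), np.float64(-0.15), np.float64(0.208))]
222 [(342, np.float64(0.567), np.float64(-0.134), np.float64(0.191)), (344, np.float64(0.567), np.float64(-0.139), np.float64(0.193)), (346, np.float64(0.53), np.float64(-0.174), np.float64(0.221)), (348, np.float64(0.532), np.float64(-0.176), np.float64(0.221)), (350, np.float64(0.533), np.float64(-0.179), np.float64(0.222)), (352, np.float64(0.587), np.float64(-0.14), np.float64(0.187)), (354, np.float64(0.587), np.float64(-0.145), np.float64(0.189)), (356, np.float64(0.585), np.float64(-0.15), np.float64(0.193)), (358, np.float64(0.587), np.float64(-0.153), np.float64(0.193))]
```

Run:
```python
from h import *
for n,box in(('scene',(310,160,450,240)),('side',(85,190,240,340))):
    P=np.load(n+'.npz')['P']; m=np.zeros(P.shape[:2],np.uint8); u0,v0,u1,v1=box
    m[v0:v1,u0:u1]=(abs(P[v0:v1,u0:u1,2]-.246)<.006)&(P[v0:v1,u0:u1,0]<.78)
    m=cv2.morphologyEx(m,cv2.MORPH_OPEN,np.ones((3,3)))
    k,l,st,_=cv2.connectedComponentsWithStats(m); i=1+st[1:,4].argmax()
    r=P[l==i]; print(n,st[i]); q=cv2.minAreaRect((r[:,:2]*1000).astype(np.float32)); print(q,cv2.boxPoints(q).round(1).tolist())
P=np.load('scene.npz')['P']; Q=P[170:330,310:400].reshape(-1,3)
Q=Q[(Q[:,2]>.02)&(Q[:,2]<.24)&(Q[:,0]<.62)&(Q[:,0]>.57)]
for _ in range(8):
    p=np.polyfit(Q[:,1],Q[:,0],1); e=Q[:,0]-np.polyval(p,Q[:,1]); s=max(e.std(),.002); Q=Q[abs(e)<1.7*s]
print('front x=',p,len(Q),s,Q[:,1].min(),Q[:,1].max())
for n,box in(('scene',(340,195,362,240)),('side',(95,210,135,250))):
    P=np.load(n+'.npz')['P'];u0,v0,u1,v1=box; q=P[v0:v1,u0:u1].reshape(-1,3); q=q[(q[:,2]>.212)&(q[:,2]<.265)&(q[:,0]<.552)]
    print(n,len(q),np.median(q,0),np.percentile(q,5,0),np.percentile(q,95,0))
```

```text
scene [ 317  163  129   58 3094]
((639.2841796875, -139.11639404296875), (222.134521484375, 103.28875732421875), 83.3708724975586) [[575.2000122070312, -243.5], [677.7999877929688, -255.39999389648438], [703.4000244140625, -34.79999923706055], [600.7999877929688, -22.799999237060547]]
side [  89  215  129   80 5347]
((641.375244140625, -135.2039794921875), (210.43890380859375, 102.69779968261719), 83.26943969726562) [[578.0, -233.6999969482422], [680.0, -245.6999969482422], [704.7000122070312, -36.70000076293945], [602.7000122070312, -24.700000762939453]]
front x= [0.11030925 0.60456673] 6623 0.002 -0.2440827082141787 -0.02336561217369798
scene 228 [ 0.53129622 -0.17725166  0.23860742] [ 0.5287527  -0.18010846  0.21439617] [ 0.53755229 -0.17087506  0.25872716]
side 118 [ 0.54016315 -0.17385129  0.24436826] [ 0.53263594 -0.18019246  0.21612979] [ 0.54279256 -0.16863506  0.25810804]
```

```bash
cat >> h.py <<'E'
YAW=-6.65; C=np.array([.6393,-.1391])
def loc(x,y):
    a=np.radians(YAW); return C+np.array([[np.cos(a),-np.sin(a)],[np.sin(a),np.cos(a)]])@np.array([x,y])/1000
def tgt(theta,d,pull=0):   # leaf angle deg, post drawn mm -> world xy, tool-y yaw
    v=np.array([-50,-130+d]); a=np.radians(-theta); v=np.array([[np.cos(a),-np.sin(a)],[np.sin(a),np.cos(a)]])@v
    return loc(-50+v[0],80+v[1]), 90+YAW-theta
def row(p,yaw,s=None):     # shift/turn for play_rows, tool pointing straight down
    s=s or manip.state(); R0=quat(s['tool_rot'])
    a=np.radians(yaw); y=np.array([np.cos(a),np.sin(a),0]); z=np.array([0,0,-1.]); R1=R.from_matrix(np.stack([np.cross(y,z),y,z],1))
    return np.r_[R0.inv().apply(np.array(p)-s['tool_pos'])*1000,(R0.inv()*R1).as_rotvec(degrees=True)].round(1).tolist()
E
python3 - <<'E'
from h import *
xy,yaw=tgt(0,3); print(xy,yaw)
s=manip.state()
print(row([*s['tool_pos'][:2],.33],67.8)); print(row([*xy,.33],yaw))
E
```

```text
[ 0.53453    -0.17420339] 83.35
[0.0, -0.2, -99.8, -0.1, -0.0, 0.0]
[-560.8, -584.3, -98.8, -0.1, -0.0, -15.5]
```

>>> play_rows(
  steps=[
    [[0,0,-30,0,0,0],[-10,-10,-65,0,0,0],[-30,-31,-95,0,0,-1],[-57,-59,-100,0,0,-2],[-85,-89,-100,0,0,-3],[-113,-118,-100,0,0,-4],[-141,-147,-100,0,0,-5],[-169,-176,-100,0,0,-6],[-197,-205,-100,0,0,-7],[-225,-234,-100,0,0,-8],[-253,-263,-100,0,0,-9],[-281,-292,-100,0,0,-10]],
  ],
  claw=1,
)

```text
time: 1.1
tool_pos: [0.3858, 0.2005, 0.3309]
tool_rot: [-0.0, 0.105, 0.994, -0.0]
contact_force: [1.0, 0.1, 0.4]
gripper_width: 0.994
grasp_force: 0.0
```

Run:
```python
from h import *
s=manip.state(); xy,yaw=tgt(0,3); print(s['time'],s['tool_pos'],s['contact_force'],row([*xy,.33],yaw))
```

```text
1.1 [0.38581921 0.20054144 0.3309094 ] [0.96165009 0.10545674 0.43783441] [-223.9, -335.3, 0.9, -0.0, -0.0, -5.4]
```

>>> play_rows(
  steps=[
    [[-20,-30,0,0,0,-1],[-42,-62,0,0,0,-2],[-64,-95,0,0,0,-3],[-86,-128,0,0,0,-4],[-108,-161,0,0,0,-4.5],[-130,-194,0,0,0,-5],[-152,-227,0,0,0,-5.4],[-174,-260,0,0,0,-5.4],[-195,-292,0,0,0,-5.4],[-211,-316,0,0,0,-5.4],[-221,-331,0,0,0,-5.4],[-224,-335,0,0,0,-5.4]],
  ],
)

```text
time: 2.1
tool_pos: [0.5344, -0.1749, 0.3299]
tool_rot: [-0.001, 0.061, 0.998, 0.0]
contact_force: [-0.2, 1.4, -0.5]
gripper_width: 1.001
grasp_force: 0.0
```

Run:
```python
from h import *
s=manip.state(); xy,yaw=tgt(0,3); print(s['time'],s['tool_pos'],s['contact_force'],row([*xy,.214],yaw))
im,d,P=cloud('wrist'); cv2.imwrite('pics/wrist1.png',im)
np.savez('wrist1.npz',im=im,P=P)
m=(P[...,2]>.222)&(P[...,2]<.27)&(P[...,0]<.56)&(P[...,0]>.51)&(abs(P[...,1]+.175)<.03)
q=P[m]; print(len(q),np.median(q,0),np.percentile(q,3,0),np.percentile(q,97,0)); print(np.median(np.argwhere(m),0))
t=P[m&(P[...,2]>.25)]; print('cap',len(t),(t.min(0)+t.max(0))/2 if len(t) else 0)
```

```text
2.1 [ 0.53437994 -0.17489737  0.32994264] [-0.22793382  1.37468936 -0.52526908] [-0.3, 0.7, 115.9, 0.0, -0.1, -0.3]
444 [ 0.5357238  -0.17368108  0.2555267 ] [ 0.53288954 -0.17952906  0.22454246] [ 0.54392128 -0.16815316  0.25738616]
[201. 255.]
cap 272 [ 0.53874117 -0.17378924  0.25400254]
```

View pics/wrist1.png

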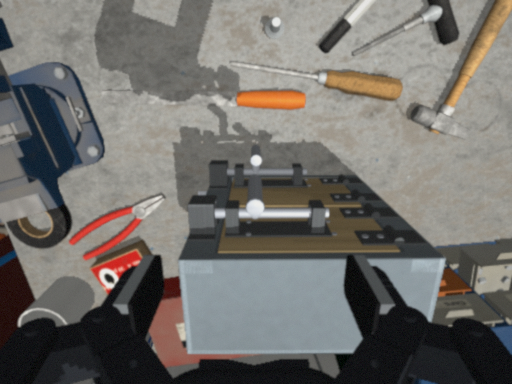

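The wrist view shows the top cap at (256,209), centred between the fingers at columns 140 and 370. Nothing sits beneath the fingers, so I'll descend.

>>> play_rows(
  steps=[
    [[-1,0.7,10,0,0,0],[-2,0.7,25,0,0,0],[-2,0.7,40,0,0,0],[-2,0.7,55,0,0,0],[-2,0.7,70,0,0,0],[-2,0.7,82,0,0,0],[-2,0.7,94,0,0,0],[-2,0.7,104,0,0,0],[-2,0.7,111,0,0,0],[-2,0.7,115,0,0,0],[-2,0.7,115,0,0,0]],
  ],
)

```text
time: 3.07
tool_pos: [0.5359, -0.1716, 0.2152]
tool_rot: [-0.001, 0.059, 0.998, 0.0]
contact_force: [0.4, 1.5, -0.2]
gripper_width: 0.998
grasp_force: 0.0
```

>>> play_rows(
  steps=[
    [[0,0,0,0,0,0],[0,0,0,0,0,0],[0,0,0,0,0,0],[0,0,0,0,0,0],[0,0,0,0,0,0],[0,0,0,0,0,0],[0,0,0,0,0,0],[0,0,0,0,0,0],[0,0,0,0,0,0],[0,0,0,0,0,0],[0,0,0,0,0,0],[0,0,0,0,0,0]],
  ],
  claw=-1,
)

```text
time: 4.07
tool_pos: [0.5364, -0.172, 0.2165]
tool_rot: [0.0, 0.059, 0.998, -0.0]
contact_force: [-0.5, -1.7, 1.8]
gripper_width: 0.124
grasp_force: 72.2
```

>>> play_rows(
  steps=[
    [[0,3,0,0,0,0],[0,6,0,0,0,0],[0,9,0,0,0,0],[0,12,0,0,0,0],[0,15,0,0,0,0],[0,18,0,0,0,0],[0,21,0,0,0,0],[0,23,0,0,0,0],[0,24,0,0,0,0],[0,24,0,0,0,0]],
  ],
)

```text
time: 4.9
tool_pos: [0.5393, -0.1476, 0.2165]
tool_rot: [0.0, 0.059, 0.998, 0.0]
contact_force: [-0.8, -0.6, 3.7]
gripper_width: 0.121
grasp_force: 72.2
```

Run:
```python
from h import *
s=manip.state(); print(s['tool_pos'],s['contact_force'],s['grasp_force'])
l=(R.from_euler('z',-YAW,degrees=True).apply([*(s['tool_pos'][:2]-C),0])*1000).round(1); print('local',l)
im,d,P=cloud('scene'); cv2.imwrite('pics/scene2.png',cv2.resize(im[150:350,280:470],None,fx=3,fy=3))
# arc rows from the measured local position
v=l[:2]-np.array([-50,80])
for t in (2,5,9,14,19,24,29,34,39,44,49,54,59,64,69,74,79,84,88,90,92):
    w=R.from_euler('z',-t,degrees=True).apply([*v,0])[:2]; print(t,row([*loc(*(w+[-50,80])),s['tool_pos'][2]],83.2-t))
```

```text
[ 0.53926298 -0.14761683  0.21649275] [-0.75476939 -0.56982131  3.71323762] 72.17791317030787
local [-98.4 -20.    0. ]
2 [3.5, 1.8, 0.0, 0.0, 0.0, 2.1]
5 [8.6, 4.7, 0.0, 0.0, 0.0, 5.1]
9 [15.1, 8.9, 0.0, 0.0, 0.0, 9.1]
14 [22.8, 14.7, 0.0, 0.0, 0.0, 14.1]
19 [30.0, 21.2, 0.0, 0.0, 0.0, 19.1]
24 [36.6, 28.4, 0.0, 0.0, 0.0, 24.1]
29 [42.5, 36.0, 0.0, 0.0, 0.0, 29.1]
34 [47.8, 44.2, 0.0, 0.0, 0.0, 34.1]
39 [52.3, 52.7, 0.0, 0.0, 0.0, 39.1]
44 [56.0, 61.7, 0.0, 0.0, 0.0, 44.1]
49 [59.0, 70.9, 0.0, 0.0, 0.0, 49.1]
54 [61.1, 80.4, 0.0, 0.0, 0.0, 54.1]
59 [62.4, 90.0, 0.1, 0.0, -0.0, 59.1]
64 [62.9, 99.6, 0.1, 0.0, -0.0, 64.1]
69 [62.5, 109.3, 0.1, 0.0, -0.0, 69.1]
74 [61.3, 118.9, 0.1, 0.0, -0.0, 74.1]
79 [59.2, 128.4, 0.1, 0.0, -0.0, 79.1]
84 [56.4, 137.7, 0.1, 0.0, -0.0, 84.1]
88 [53.5, 144.9, 0.1, 0.0, -0.0, 88.1]
90 [51.9, 148.4, 0.1, 0.0, -0.0, 90.1]
92 [50.1, 151.9, 0.1, 0.0, -0.0, 92.1]
```

View pics/scene2.png

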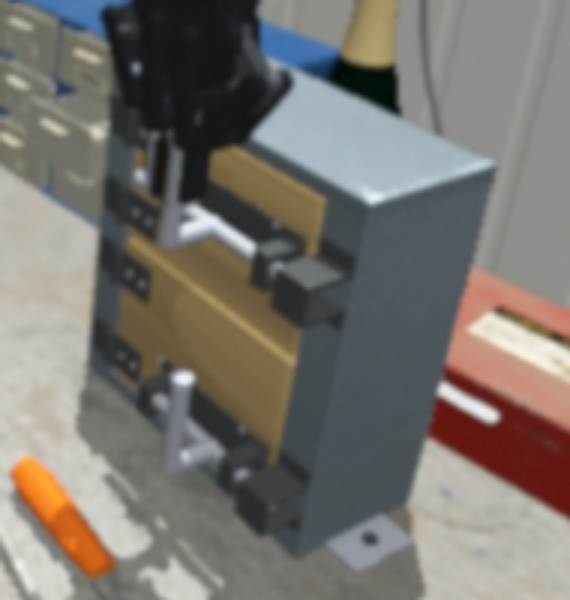

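The crop shows the gripper on the top post at (175,190). The bolt end is drawn clear of the keeper at (310,285), and the bottom bolt is untouched. I'll start the swing and watch the force.

>>> play_rows(
  steps=[
    [[1.8,0.9,0,0,0,1],[3.5,1.8,0,0,0,2],[6,3.3,0,0,0,3.5],[8.6,4.7,0,0,0,5],[11.8,6.8,0,0,0,7],[15.1,8.9,0,0,0,9],[19,11.8,0,0,0,11.5],[22.8,14.7,0,0,0,14]],
  ],
)

```text
time: 5.62
tool_pos: [0.5184, -0.1301, 0.2165]
tool_rot: [0.001, 0.182, 0.983, 0.001]
contact_force: [0.2, 1.2, 2.8]
gripper_width: 0.118
grasp_force: 72.2
```

Run:
```python
from h import *
s=manip.state(); l=R.from_euler('z',-YAW,degrees=True).apply([*(s['tool_pos'][:2]-C),0])*1000
x=quat(s['tool_rot']).as_matrix()[:,1]; y0=np.degrees(np.arctan2(x[1],x[0])); v=l[:2]-np.array([-50,80]); print(y0,v,np.hypot(*v))
for t in list(range(4,77,4))+[77,79]:
    w=R.from_euler('z',-t,degrees=True).apply([*v,0])[:2]; print(t,row([*loc(*(w+[-50,80])),s['tool_pos'][2]],y0-t)[:2])
```

```text
69.0755297754393 [-71.10199733 -85.10491498] 110.89788355660738
4 [6.9, 3.6]
8 [13.5, 7.6]
12 [19.7, 12.1]
16 [25.7, 17.1]
20 [31.3, 22.4]
24 [36.5, 28.1]
28 [41.3, 34.2]
32 [45.7, 40.6]
36 [49.6, 47.3]
40 [53.1, 54.2]
44 [56.0, 61.4]
48 [58.5, 68.7]
52 [60.4, 76.2]
56 [61.8, 83.8]
60 [62.6, 91.5]
64 [63.0, 99.2]
68 [62.8, 107.0]
72 [62.0, 114.7]
76 [60.7, 122.3]
77 [60.3, 124.2]
79 [59.4, 128.0]
```

>>> play_rows(
  steps=[
    [[6.9,3.6,0,0,0,4],[13.5,7.6,0,0,0,8],[19.7,12.1,0,0,0,12],[25.7,17.1,0,0,0,16],[31.3,22.4,0,0,0,20],[36.5,28.1,0,0,0,24],[41.3,34.2,0,0,0,28],[45.7,40.6,0,0,0,32],[49.6,47.3,0,0,0,36],[53.1,54.2,0,0,0,40]],
  ],
)

```text
time: 6.45
tool_pos: [0.488, -0.0606, 0.2165]
tool_rot: [0.001, 0.507, 0.862, 0.001]
contact_force: [0.7, 0.5, 2.7]
gripper_width: 0.121
grasp_force: 72.2
```

>>> play_rows(
  steps=[
    [[6.9,3.6,0,0,0,4],[13.5,7.6,0,0,0,8],[19.7,12.1,0,0,0,12],[25.7,17.1,0,0,0,16],[31.3,22.4,0,0,0,20],[36.5,28.1,0,0,0,24],[41.3,34.2,0,0,0,28],[45.7,40.6,0,0,0,32],[48.0,44.5,0,0,0,34.5],[49.6,47.3,0,0,0,36],[49.6,47.3,0,0,0,36]],
  ],
)

```text
time: 7.37
tool_pos: [0.505, 0.0061, 0.2165]
tool_rot: [-0.0, 0.748, 0.664, 0.001]
contact_force: [-0.4, 2.5, 4.3]
gripper_width: 0.119
grasp_force: 72.3
```

Run:
```python
from h import *
s=manip.state(); l=R.from_euler('z',-YAW,degrees=True).apply([*(s['tool_pos'][:2]-C),0])*1000
x=quat(s['tool_rot']).as_matrix()[:,1]; v=l[:2]-np.array([-50,80]); print(s['time'],np.degrees(np.arctan2(x[1],x[0])),v,np.hypot(*v),'leaf',(-np.degrees(np.arctan2(v[1],v[0])-np.arctan2(-100,-48.4)))%360,s['contact_force'],s['joint_pos'])
im,d,P=cloud('scene'); cv2.imwrite('pics/scene3.png',im)
```

```text
7.3667 -6.757749710484712 [-100.19263793   48.65097444] 111.3798994833971 leaf 90.07303798304008 [-0.43723192  2.505575    4.31423717] [-1.36030069e-01 -2.30931017e-01  1.90336100e+00  1.10731761e-03
  1.46887813e+00 -1.81977571e-02]
```

View pics/scene3.png

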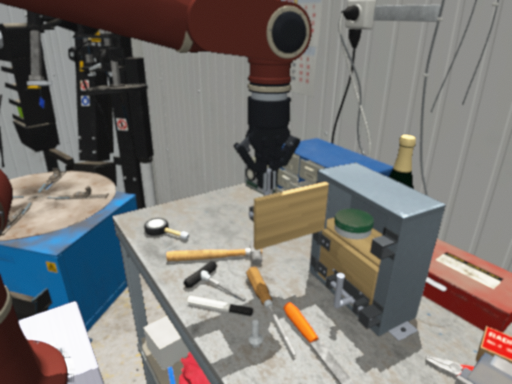

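The leaf stands about square (290,215), the tin is visible at (352,222), and the bottom leaf and bolt are still shut at (340,285). I'll let go and rise.

>>> play_rows(
  steps=[
    [[0,0,0,0,0,0],[0,0,0,0,0,0],[0,0,0,0,0,0],[0,0,0,0,0,0],[0,0,0,0,0,0],[0,0,0,0,0,0],[0,0,0,0,0,0],[0,0,0,0,0,0],[0,0,0,0,0,0],[0,0,0,0,0,0],[0,0,0,0,0,0]],
  ],
  claw=1,
)

```text
time: 8.33
tool_pos: [0.5048, 0.0052, 0.2163]
tool_rot: [0.0, 0.748, 0.664, 0.0]
contact_force: [-0.7, 0.3, -0.8]
gripper_width: 0.995
grasp_force: 0.0
```

>>> play_rows(
  steps=[
    [[0,0,-5,0,0,0],[0,0,-15,0,0,0],[0,0,-28,0,0,0],[0,0,-42,0,0,0],[0,0,-56,0,0,0],[0,0,-72,0,0,0],[0,0,-88,0,0,0],[0,0,-104,0,0,0],[0,0,-118,0,0,0],[0,0,-128,0,0,0],[0,0,-130,0,0,0],[0,0,-130,0,0,0]],
  ],
)

```text
time: 9.33
tool_pos: [0.5052, 0.0051, 0.3476]
tool_rot: [0.001, 0.748, 0.664, 0.001]
contact_force: [-0.4, 0.3, 0.2]
gripper_width: 1.004
grasp_force: 0.0
```

Run:
```python
from h import *
s=manip.state(); print(s['time'],s['tool_pos'],s['contact_force'],s['gripper_width'])
im,d,P=cloud('scene'); cv2.imwrite('pics/scene4.png',im)
Q=P[195:240,262:322].reshape(-1,3); Q=Q[(Q[:,2]>.14)&(Q[:,2]<.225)&(Q[:,0]<.6)]
p=np.polyfit(Q[:,0],Q[:,1],1); print('leaf',90+YAW-np.degrees(np.arctan(p[0]))-90+90,len(Q))
```

```text
9.3333 [0.50519972 0.00512721 0.34756052] [-0.41802166  0.26902079  0.19093345] 1.0039749908422813
leaf 88.51999050710072 2261
```

View pics/scene4.png

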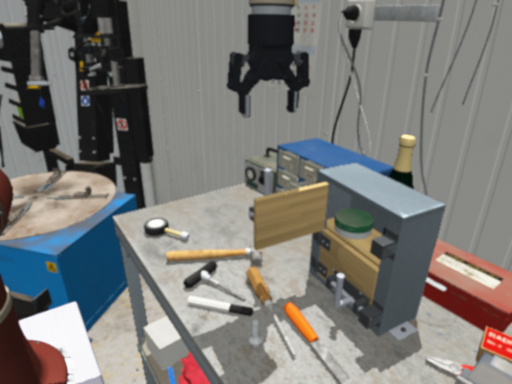

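The gripper is clear above the scene (270,80), the leaf stands open (290,215) at about 89°, and the bottom half is still shut.

```bash
python3 -c "
from h import *
print(order.job_done())"
```

```text
the job is handed in; nothing more can be done
None
```

The top bolt is drawn and the top leaf stands open at about 89–90°; the bottom leaf is still shut with its bolt untouched, the gripper is clear of everything, and the job was handed in at about 9.4 s.

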